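Lay up for a two-eye dressing

ROBOT

A 6-joint arm with a two-finger parallel gripper is mounted at the origin on a cart in front of the work surface, level with it; the furniture and walls round the work are solid. World frame = base frame: x ahead of the robot, y to its left, z up, the work surface at z = 0. Lengths are in m, angles in rad, forces in N, time in s.
With the tool pointing down it reaches from about 0.4 to 0.825 m from the base axis. Payload 7 kg.
Tool frame: the origin (TCP) lies on the mounting face of the last link; the fingertips stand arm.tcp_to_tips ahead of it and the grasp point (between the pads) lies 159 mm ahead of it (arm.tcp_to_tips is the distance from the TCP to the fingertips, in m); z points along the fingers, y is the direction in which the jaws open and shut (so a half turn about z gives the same grasp; the last joint's range is limited). The gripper opens to 88 mm and grips with 3 to 60 N. Pads are 19 mm wide; open, the fingers measure 130 mm over their backs; the gripper's body (78 mm by 193 mm) begins 47 mm behind the grasp point.
Start: joints at [-0.828, 0.359, 0.012, 0, -1.224, -0.288], TCP at [0.296, -0.606, 0.405] pointing down, gripper open.
Joint ranges: [-3.07, 3.07], [-1.43, 2.12], [-1.02, 1.25], [-3.03, 1.67], [-3.05, -0], [-3.03, 3.03]. Speed limits (rad/s): [2.39, 2.39, 3.01, 3.14, 3.14, 3.14].

INTERFACE

Orientations are given as [roll, pitch, yaw] about the fixed x, y, z axes, in that order (R = Rz(yaw) Ry(pitch) Rx(roll)).
In Python, from station import arm, cams, job_done, finder gives the robot as it stands.
- The arm moves only by the tool play_rows, never from a script. Its argument "targets" is a list that holds one entry, the list of rows, each a list of 4 numbers: the shift along the tool's x, y, z in m, then the turn about the tool's z in degrees. A call has 1 to 5 rows; each row is the pose to reach, as a shift and turn from the pose commanded when the call began, along the tool's axes at that moment; what a row does not reach only later rows make up. A row lasts 1/8 s, in which the tool goes at most 62.5 mm and 10.7 degrees, less where a joint would pass 70% of its speed; a pose out of reach is approached as far as the arm can. A call with a gripper value outside its range is refused whole. "grip" is the closure in counts, from 0 (fully open) to 255 (shut), set as the call begins (left out, the last holds). The fingers move at their own pace and stop on an object; "newtons" is the grip in N (left out, the last holds). Time passes only in rows, so rows that repeat a pose let the fingers close. It gives the time, the measured TCP pose, the force and the opening at its end, in the units of the state.
- arm.get_state(): the state, without advancing time (a new reading comes with each control period).
- cams.grab_frame(name): name is "scene" or "top" or "wrist"; returns (picture, depth): 480x640x3 uint8, red, green, blue; 480x640 float32, m along the optical axis (not along the pixel's ray), 0 where there is no reading.
- cams.camera_params(name): a dict with "intrinsics" (3x3 intrinsics, pixels), "position" and "attitude" of the camera in the world. Camera axes: x right, y down, z forward; pixel columns grow to the right and rows downward; lengths in m; the calibration is good to about 2 mm. A picture is of the moment at which its call begins: read the wrist's pose just before it. camera_params takes no time and is no camera call; for the wrist camera it gives the pose at the moment of the call.
- job_done(): hands the job in, once; it reports no verdict.
Trained networks look in the newest picture that a camera, given by its name, has taken for a name from the list of things; names that differ only in an ending like _2 or _b are one class to them, and where a whole thing is asked for, a point or a joint stands for the part that bears it (a point fixed in the world has none). Each returns a list of dicts, best first, with "score" (0 to 1); they miss things now and then, are a little off and sometimes report something else, mostly with a low value. They report only what shows in the picture. A call takes as long as a camera call. They do not tell look-alikes from the thing itself.
- finder.find_in(camera, query): "xyz" ([x, y, z] in m, in world coordinates, good to about 4 mm: the middle of the surface that is visible of it).
- finder.masks_of(camera, query): "mask" (480x640 bool, what is visible of it).
The state is a dict: "t": time; "q": joint angles; "qd": joint speeds; "joint_efforts": joint torques, N m; "eef_pos": TCP position; "ee_rot": TCP orientation; "force": force on the tool from outside, world axes, zero at the start; "moment": the same for the moment, N m; "width": finger opening in m.
Only numpy, scipy, OpenCV 4.12 (cv2) and the standard library are available. Lean on these libraries where they do the work, as an engineer would, in place of code of your own. Each camera call takes 0.05 s, during which the arm holds its last target. There are 200 camera calls.

TASK

Lay out the bench for dressing both of a patient's eyes: seat each metal eye shield, dome up, in the white tray whose hollow is shaped for it, so left and right stay apart, and stand the steel swab box midway between the two trays, in line with them and square to them, with its lip towards you. Then lay the tape roll flat on the middle of the swab box's lid, and stand the small screw-cap bottle of pain tablets upright on the bench close behind the box (on its far side), in line with its middle. Do not disturb the large white jar or the tablet cutter.

Things in the scene. Friction and masses are not known exactly. Their poses are not given: they have to be found in the camera images.
- left_shield_mid (a point): Left eye shield. Perforated aluminium shell, dome up, 82 mm long (y), 54 mm wide (x) with parallel sides over the middle 24 mm; side wall 10 mm, 22 mm high in all, 35 g. Seen from above with its brow edge (+x) away, a deep round nose bite is cut from the near left corner (-x, +y). Point: mid length and width, 10 mm above the underside. Starts brow edge roughly away from the robot.
- right_shield_mid (a point): Right eye shield. Perforated aluminium shell, dome up, 82 mm long (y), 54 mm wide (x) with parallel sides over the middle 24 mm; side wall 10 mm, 22 mm high in all, 35 g. Seen from above with its brow edge (+x) away, a deep round nose bite is cut from the near right corner (-x, -y). Point: mid length and width, 10 mm above the underside. Starts brow edge roughly away from the robot.
- left_tray: White tray for the left shield, 132 (x) by 116 mm, 14 high, fixed; stands on the robot's left or right. Hollow: shield outline plus 4 mm all round, left near corner (-x, +y) filled; floor 4 mm up, its dark liner shows the shield's outline. Finger notches 36 mm wide, near and far, end 55 mm from centre. Origin: hollow centre, bench level. x: brow side, away from the robot. Seated, the shield's axes match these, centre over origin.
- right_tray: White tray for the right shield, 132 (x) by 116 mm, 14 high, fixed; stands on the robot's left or right. Hollow: shield outline plus 4 mm all round, right near corner (-x, -y) filled; floor 4 mm up, its dark liner shows the shield's outline. Finger notches 36 mm wide, near and far, end 55 mm from centre. Origin: hollow centre, bench level. x: brow side, away from the robot. Seated, the shield's axes match these, centre over origin.
- swab_box_mid (a point): Stainless swab box, lid stays shut, 109 mm long (y), 37 high; flat lid top 36 mm above its underside. Across (x) the lid is 61 mm, 66 mm at the lip in the middle; grip there or beside it. Point: its centre, 18 mm above the underside. x points from the lip side to the hinge side. Starts lip roughly towards the robot. 0.16 kg.
- swab_box_lip (a point): The lifting lip in the middle of the swab box's front long side, 18 mm wide, 5 mm out from the lid: 35 mm from the box's centre along its -x, 29 mm above its underside.
- tape_mid (a point): Roll of clear tape lying flat, 53 mm across, 18 mm high, hole in the middle. Point: its centre, 9 mm above its underside; z is the roll's axis. Grip across its 53 mm outside. 30 g.
- bottle_mid (a point): Small white tablet bottle with a green band and a screw cap, upright: body 38 mm across and 52 mm high, cap 34 mm, 68 mm high in all. Point: on its axis, 34 mm above its underside. Grip round the body. 50 g.
- jar_mid (a point): Bystander: large white screw jar, 62 mm across, 84 mm high, standing behind the trays. Point: its centre, 42 mm up. Leave it alone.
- cutter_mid (a point): Bystander: flat tablet cutter, teal with a clear lid, 100 by 47 mm, 21 mm high, lying behind the trays on the right. Point: its centre, 10 mm up. Leave it alone.
Mind the look-alikes: they are no part of the job. What is shaped like the part that bears bottle_mid but yellow is not meant.

How it is judged:
By the outcome, as a careful person would: the job done as asked, in the order asked, and still so for the second after the job is handed in, with the robot touching nothing.
It also fails if it takes over 112 s, if anything falls off the work surface, if the arm or the gripper's body presses on something with over 40 N, if the wrist force passes 120 N, or if a joint passes its speed limit or range.

## Working session

There is one attempt and no reset: what is moved stays moved. The work goes in short steps, Python scripts to look and compute and a tool call to move; the robot and the scene stay as the last step left them, time stands still between calls to the robot, and variables do not carry over. Pictures are saved under pics/ and viewed, about 12 in all and at most 16, crops included, and the job is handed in when it is done.

Besides the shell and the picture viewer there is one more tool, called after "Call:" in YAML: its name, and indented under it one key for each argument. play_rows: Moves the arm, as the interface text tells. Its arguments: {"type":"object","properties":{"targets":{"type":"array","items":{"type":"array","items":{"type":"array","items":{"type":"number"}}}},"grip":{"type":"number"},"newtons":{"type":"number"}},"required":["targets"]}

```bash
ls; mkdir -p pics; cat > h.py <<'E'
import numpy as np, cv2
from station import arm, cams, job_done, finder
from scipy.spatial.transform import Rotation as R
def snap(n,fn=None):
    P=cams.camera_params(n); im,d=cams.grab_frame(n)
    if fn: cv2.imwrite('pics/'+fn,im[:,:,::-1])
    return im,d,P
def att(P):
    a=np.array(P['attitude'],float)
    return a if a.shape==(3,3) else (R.from_euler('xyz',a).as_matrix() if a.size==3 else R.from_quat(a).as_matrix())
def cloud(d,P):
    K=np.array(P['intrinsics']); v,u=np.mgrid[:d.shape[0],:d.shape[1]]
    c=np.stack([(u-K[0,2])/K[0,0]*d,(v-K[1,2])/K[1,1]*d,d],-1)
    return c@att(P).T+np.array(P['position'])
E
python3 - <<'E'
from h import *
print(arm.tcp_to_tips, arm.get_state())
for n in ('top','scene'):
    im,d,P=snap(n,n+'0.png'); print(n,P)
    for q in ['left_shield_mid','right_shield_mid','left_tray','right_tray','swab_box_mid','swab_box_lip','tape_mid','bottle_mid','jar_mid','cutter_mid']:
        print(q,[(np.round(r['xyz'],3).tolist(),round(r['score'],2)) for r in finder.find_in(n,q)])
E
```

```text
pics
0.1781 {'t': 0.0, 'q': array([-8.27917636e-01,  3.59395827e-01,  1.10675116e-02, -3.46145572e-04,
       -1.22410085e+00, -2.88115067e-01]), 'qd': array([ 6.71062271e-04,  6.32199420e-04,  1.02025016e-03,  1.08250942e-03,
       -7.92210989e-04, -5.57348716e-05]), 'joint_efforts': array([-1.24684384e-04, -5.82724643e+01,  2.93055296e+01,  6.99744165e+00,
        6.64417574e-03, -1.48662589e-04]), 'eef_pos': array([ 0.29641852, -0.6062208 ,  0.40372115]), 'ee_rot': array([ 3.13993465e+00, -1.52022539e-04, -2.68694679e+00]), 'force': array([ 0.30030584, -0.5481041 ,  0.30497257]), 'moment': array([ 0.04029292, -0.0338311 ,  0.07793703]), 'width': 0.08815915903041287}
top {'intrinsics': array([[479.07336264,   0.        , 318.96990272],
       [  0.        , 479.07336264, 246.70531283],
       [  0.        ,   0.        ,   1.        ]]), 'position': array([ 0.52350358, -0.03377789,  1.11171807]), 'attitude': array([-3.07119474, -0.02162543, -1.57062034])}
left_shield_mid [([0.448, 0.082, 0.019], 0.97)]
right_shield_mid [([0.458, -0.042, 0.015], 0.95)]
left_tray [([0.628, -0.243, 0
[... 573 characters left out ...]
,   1.        ]]), 'position': array([0.09731282, 0.56790288, 0.51335144]), 'attitude': array([-2.06784404, -0.01861305, -2.41359295])}
left_shield_mid [([0.44, 0.093, 0.014], 0.96)]
right_shield_mid [([0.446, -0.028, 0.011], 0.7)]
left_tray [([0.624, -0.244, 0.012], 0.93)]
right_tray [([0.625, 0.057, 0.013], 0.79)]
swab_box_mid [([0.448, -0.259, 0.036], 0.65)]
swab_box_lip [([0.449, -0.262, 0.034], 0.93), ([0.789, 0.014, 0.057], 0.65)]
tape_mid [([0.462, -0.157, 0.015], 0.65)]
bottle_mid [([0.539, 0.186, 0.031], 0.87), ([0.454, 0.212, 0.046], 0.6), ([0.447, -0.261, 0.033], 0.41)]
jar_mid [([0.79, 0.018, 0.056], 0.97)]
cutter_mid [([0.767, -0.207, 0.02], 0.76), ([0.45, -0.261, 0.031], 0.73)]
```

View pics/top0.png

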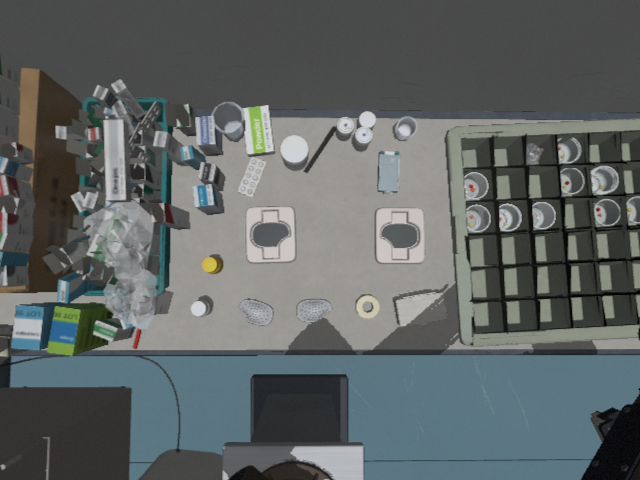

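View pics/scene0.png

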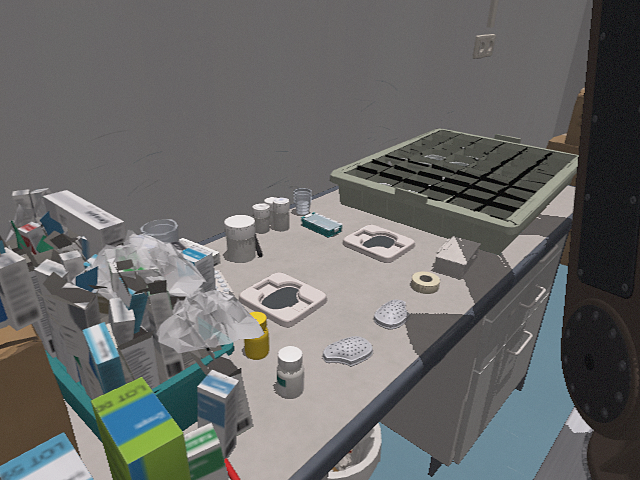

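```bash
cat >> h.py <<'E'
def rectfit(pts):
    r=cv2.minAreaRect((pts[:,:2]*1000).astype(np.float32)); return np.round(r[0],1),np.round(r[1],1),round(r[2],1)
E
python3 - <<'E'
from h import *
im,d,P=snap('top'); W=cloud(d,P); np.savez('top0.npz',im=im,d=d,W=W)
c=cv2.resize(im[190:340,180:460],None,fx=2.85,fy=2.85,interpolation=cv2.INTER_CUBIC)
cv2.imwrite('pics/c0.png',c[:,:,::-1])
z=W[...,2]; print('bench z',np.median(z[265:290,300:370]))
for nm,(v0,v1,u0,u1),lo in [('trayL',(200,270,240,305),.008),('trayR',(200,270,370,430),.008),('box',(283,330,388,455),.028),('tape',(290,325,350,385),.01),('bot',(290,325,185,215),.05),('LS',(290,330,235,280),.006),('RS',(290,330,290,340),.006)]:
    s=np.zeros(z.shape,bool); s[v0:v1,u0:u1]=1; m=s&(z>lo)&(z<.1)&(d>0); p=W[m]
    print(nm,m.sum(),rectfit(p),'zmed',np.round(np.percentile(p[:,2],[50,95]),4),'mean',np.round(p.mean(0),4))
E
```

```text
bench z 0.0002205876642282778
trayL 1615 (array([630.1,  55.6]), array([129.7, 114. ]), 2.0) zmed [0.0139 0.0175] mean [0.6294 0.0544 0.0138]
trayR 1600 (array([ 627.9, -242.7]), array([128.3, 114.4]), 0.1) zmed [0.0139 0.0174] mean [ 0.6273 -0.241   0.0138]
box 1393 (array([ 459.6, -285. ]), array([ 69.5, 109.4]), 9.0) zmed [0.0363 0.0397] mean [ 0.461  -0.2843  0.0362]
tape 352 (array([ 464.6, -165.8]), array([52. , 51.5]), 45.6) zmed [0.0181 0.0217] mean [ 0.4648 -0.1661  0.0181]
bot 209 (array([465.2, 205. ]), array([31.7, 32.7]), 0.8) zmed [0.0675 0.0707] mean [0.4647 0.2042 0.0668]
LS 631 (array([460.9,  86.8]), array([78.2, 79.5]), 80.2) zmed [0.015  0.0231] mean [0.4533 0.0854 0.0154]
RS 627 (array([455.9, -44.6]), array([52.4, 79.2]), 8.3) zmed [0.0154 0.0232] mean [ 0.4577 -0.0417  0.0154]
```

View pics/c0.png

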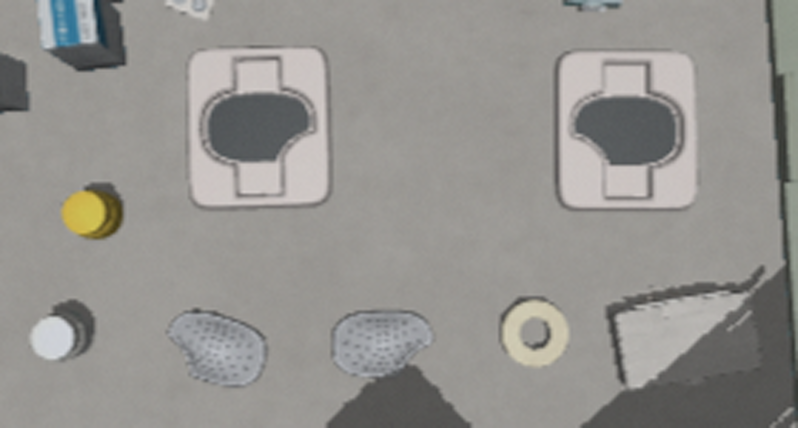

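```bash
cat >> h.py <<'E'
def plan(xyz,yaw_deg):
    "shift in tool axes + turn (deg) from present measured pose"
    s=arm.get_state(); Rt=R.from_euler('xyz',s['ee_rot'])
    dl=Rt.inv().apply(np.array(xyz)-s['eef_pos']); 
    t=-((yaw_deg-np.degrees(s['ee_rot'][2])+180)%360-180)
    return np.round(dl*1000,1),round(t,1)
E
python3 - <<'E'
from h import *
s=arm.get_state();P=cams.camera_params('wrist');Rt=R.from_euler('xyz',s['ee_rot'])
print(P['intrinsics'],Rt.inv().apply(P['position']-s['eef_pos']), (Rt.inv().as_matrix()@att(P)).round(3))
print(plan([.54,-.09,.46],-90))
E
```

```text
[[391.49395575   0.         322.45408692]
 [  0.         391.49395575 234.03977249]
 [  0.           0.           1.        ]] [0.0704358  0.000205   0.02033509] [[-0.    -0.966 -0.259]
 [ 1.     0.    -0.   ]
 [ 0.    -0.259  0.966]]
(array([-445.6,  356.9,  -55.4]), np.float64(-63.9))
```

Call:
play_rows:
  targets:
    - [[-0.446, 0.357, -0.055, -64], [-0.446, 0.357, -0.055, -64], [-0.446, 0.357, -0.055, -64], [-0.446, 0.357, -0.055, -64], [-0.446, 0.357, -0.055, -64]]

```text
t: 1.78
eef_pos: [0.4297, -0.3232, 0.4351]
ee_rot: [-3.141, -0.0, -1.743]
force: [1.4, -0.3, -0.1]
width: 0.0874
```

```bash
python3 -c "
from h import *
print(arm.get_state()['eef_pos'],plan([.54,-.09,.46],-90))"
```

```text
[ 0.4297135  -0.32322254  0.43510507] (array([-248.7,  -68.7,  -24.9]), np.float64(-9.9))
```

Call:
play_rows:
  targets:
    - [[-0.249, -0.069, -0.025, -10], [-0.249, -0.069, -0.025, -10], [-0.249, -0.069, -0.025, -10], [-0.249, -0.069, -0.025, -10], [-0.249, -0.069, -0.025, -10]]

```text
t: 2.4
eef_pos: [0.5427, -0.0891, 0.4599]
ee_rot: [-3.141, 0.0, -1.571]
force: [0.1, -0.6, -0.3]
width: 0.0874
```

```bash
cat >> h.py <<'E'
S=0.5 # mm per px raster
def raster(W,m,c,half=70):
    "rasterise the world xy of mask pixels round c (m): row = x, col = y"
    n=int(2*half/S); g=np.zeros((n,n),np.uint8)
    p=W[m][:,:2]; ij=((p-np.array(c))*1000/S+n/2).round().astype(int)
    ok=((ij>=0)&(ij<n)).all(1); g[ij[ok,0],ij[ok,1]]=255
    return cv2.morphologyEx(g,cv2.MORPH_CLOSE,cv2.getStructuringElement(cv2.MORPH_ELLIPSE,(9,9)))
E
python3 - <<'E'
from h import *
im,d,P=snap('wrist','w1.png'); W=cloud(d,P); np.savez('w1.npz',im=im,d=d,W=W)
print(arm.get_state()['eef_pos'],arm.get_state()['ee_rot'])
for q in ['left_shield_mid','right_shield_mid','left_tray','right_tray','swab_box_mid']:
    print(q,[(np.round(r['xyz'],3).tolist(),round(r['score'],2)) for r in finder.find_in('wrist',q)])
E
```

```text
[ 0.54246197 -0.08978566  0.45976179] [-3.14112104e+00  1.74027618e-04 -1.57151944e+00]
left_shield_mid []
right_shield_mid [([0.459, -0.049, 0.016], 0.59)]
left_tray [([0.626, -0.24, 0.005], 0.82)]
right_tray [([0.62, 0.031, 0.016], 0.56), ([0.627, -0.24, 0.002], 0.25)]
swab_box_mid [([0.462, -0.255, 0.035], 0.89)]
```

View pics/w1.png

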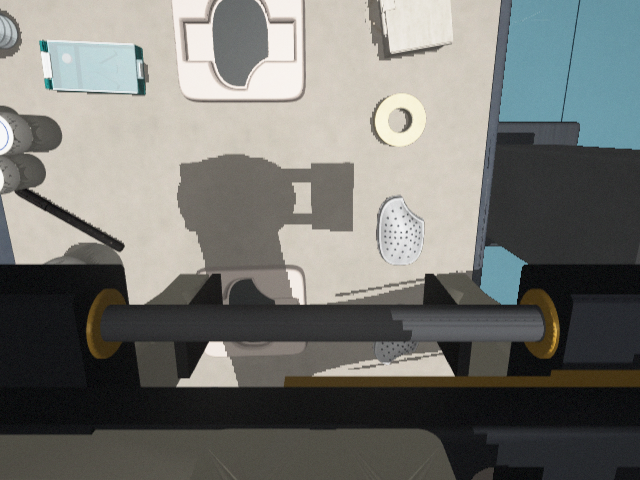

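```bash
cat >> h.py <<'E'
from scipy.optimize import minimize
def warp(g,dx,dy,th):
    n=g.shape[0]; M=cv2.getRotationMatrix2D((n/2,n/2),th,1); M[:,2]+=[dy/S,dx/S]; return cv2.warpAffine(g,M,(n,n))
# rows=x, cols=y: rotation th in cv2 (CCW in displayed col-right,row-down)... sign: cv2 +th maps col axis -> -row, so world yaw = +th 
def register(model,g):
    gb=cv2.GaussianBlur(g,(0,0),3).astype(float); best=None
    def f(p): return np.abs(cv2.GaussianBlur(warp(model,p[0],p[1],p[2]),(0,0),3)-gb).mean()
    for t0 in (-35,-20,-8,8,20,35):
        r=minimize(f,[0,0,t0],method='Nelder-Mead',options=dict(initial_simplex=[[0,0,t0],[8,0,t0],[0,8,t0],[0,0,t0+8]],xatol=.05,fatol=1e-3))
        if best is None or r.fun<best.fun: best=r
    return best.x.round(2),round(best.fun,2)
E
python3 - <<'E'
from h import *
a=np.load('w1.npz'); im,W=a['im'].astype(int),a['W']; t=np.load('top0.npz'); it,Wt=t['im'].astype(int),t['W']
def box(W,x0,x1,y0,y1): return (W[...,0]>x0)&(W[...,0]<x1)&(W[...,1]>y0)&(W[...,1]<y1)
def liner(im,W,c):
    m=box(W,c[0]-.035,c[0]+.035,c[1]-.05,c[1]+.05)&(im.max(-1)<125)
    n,l,s,_=cv2.connectedComponentsWithStats(m.astype(np.uint8)); return l==1+np.argmax(s[1:,4])
print(it[235,400],im[40,240],it[235,385])
mL=liner(im,W,(.628,-.243)); mLt=liner(it,Wt,(.628,-.243)); mRt=liner(it,Wt,(.630,.055))
for n,w,m in (('Lw',W,mL),('Lt',Wt,mLt),('Rt',Wt,mRt)):
    p=w[m]; print(n,m.sum(),p.min(0).round(4),p.max(0).round(4),np.median(p[:,2]).round(4))
mt=box(W,.55,.71,-.32,-.16)&(W[...,2]>.009)&(W[...,2]<.03); print('tray w',rectfit(W[mt]),W[mt][:,1].min(),W[mt][:,1].max())
model=raster(W,mL,(.628,-.243)); cv2.imwrite('model.png',model)
print('liner Rt vs mirror', register(model[:,::-1],raster(Wt,mRt,(.630,.055))))
print('liner Lt', register(model,raster(Wt,mLt,(.628,-.243))))
def sh(W,c): return box(W,c[0]-.045,c[0]+.045,c[1]-.055,c[1]+.055)&(W[...,2]>.004)&(W[...,2]<.03)
print('RS wrist',register(model[:,::-1],raster(W,sh(W,(.457,-.043)),(.457,-.043))))
print('RS top',register(model[:,::-1],raster(Wt,sh(Wt,(.457,-.043)),(.457,-.043))))
print('LS top',register(model,raster(Wt,sh(Wt,(.455,.085)),(.455,.085))))
mb=box(W,.4,.52,-.37,-.2)&(W[...,2]>.028)&(W[...,2]<.05); print('box',rectfit(W[mb]))
E
```

```text
[87 90 93] [110 113 112] [90 93 95]
Lw 3753 [ 0.5989 -0.2833  0.0013] [ 0.6537 -0.2035  0.0074] 0.0044
Lt 664 [ 0.6009 -0.2849 -0.0026] [ 0.6556 -0.2038  0.0112] 0.0049
Rt 671 [ 0.6028  0.0141 -0.0007] [0.6569 0.0954 0.0119] 0.005
tray w (array([ 626. , -234.3]), array([ 94. , 129.9]), 89.9) -0.2813031086235003 -0.18726999144791356
liner Rt vs mirror (array([1.95, 0.06, 1.81]), np.float64(2.93))
liner Lt (array([ 1.83, -0.8 ,  0.6 ]), np.float64(2.8))
RS wrist (array([-1.75, -3.29,  1.79]), np.float64(4.02))
RS top (array([ 0.67, -0.91,  3.54]), np.float64(5.57))
LS top (array([ -0.85,   3.97, -21.28]), np.float64(6.34))
box (array([ 454.5, -256. ]), array([65.3, 47.9]), 8.7)
```

Call:
play_rows:
  targets:
    - [[-0.25, 0.092, 0.16, 0], [-0.25, 0.092, 0.16, 0], [-0.25, 0.092, 0.16, 0], [-0.25, 0.092, 0.16, 0], [-0.25, 0.092, 0.16, 0]]

```text
t: 3.32
eef_pos: [0.4497, 0.1583, 0.2991]
ee_rot: [-3.141, 0.001, -1.577]
force: [1.5, 1.5, -0.5]
width: 0.0875
```

```bash
cat >> h.py <<'E'
def box(W,x0,x1,y0,y1): return (W[...,0]>x0)&(W[...,0]<x1)&(W[...,1]>y0)&(W[...,1]<y1)
def wshield(c,side,fn=None):
    "pose of shield (x,y mm, yaw deg) seen by wrist cam near c"
    im,d,P=snap('wrist',fn); W=cloud(d,P); m=box(W,c[0]-.05,c[0]+.05,c[1]-.055,c[1]+.055)&(W[...,2]>.004)&(W[...,2]<.03)&(d>0)
    mod=cv2.imread('model.png',0); off=np.array([-1.7,-.4])
    if side=='R': mod=mod[:,::-1]; off=off*[1,-1]
    p,f=register(mod,raster(W,m,c)); t=np.radians(p[2])
    o=np.array([[np.cos(t),-np.sin(t)],[np.sin(t),np.cos(t)]])@off
    return np.r_[np.array(c)*1000+p[:2]+o,p[2]].round(1),f,rectfit(W[m])
E
python3 - <<'E'
from h import *
print(arm.get_state()['eef_pos'])
r=wshield((.4506,.09),'L','w2.png'); print(r)
x,y,a=r[0]; print(plan([x/1000,y/1000,.25],-90+a))
E
```

```text
[0.4497167  0.15825752 0.29911445]
(array([449.4,  87.4, -16.2]), np.float64(3.58), (array([448.8,  87.7]), array([79.7, 51.5]), 72.7))
(array([73.9, -2.2, 45.6]), np.float64(15.9))
```

View pics/w2.png

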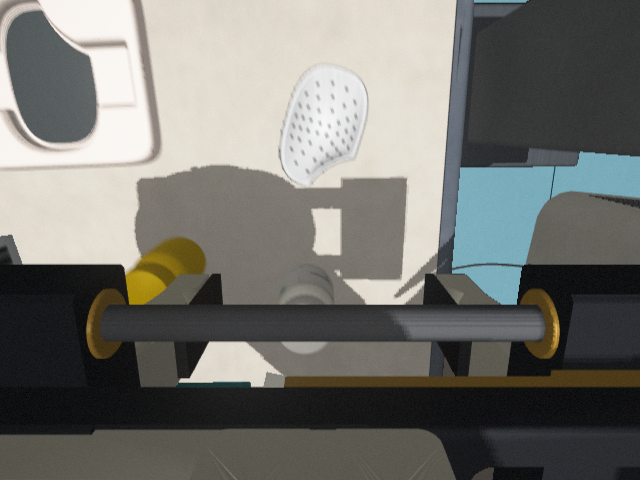

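Call:
play_rows:
  targets:
    - [[0.0725, -0.001, 0.05, 16.5], [0.0725, -0.001, 0.05, 16.5], [0.0725, -0.001, 0.05, 16.5]]

```text
t: 3.75
eef_pos: [0.4505, 0.0833, 0.2487]
ee_rot: [3.14, -0.002, -1.866]
force: [-0.4, -0.1, 0.7]
width: 0.0875
```

Call:
play_rows:
  targets:
    - [[0, 0, 0.045, 0], [0, 0, 0.0665, 0], [0, 0, 0.0665, 0], [0, 0, 0.0665, 0]]

```text
t: 4.25
eef_pos: [0.4518, 0.0859, 0.1842]
ee_rot: [-3.14, 0.001, -1.862]
force: [-0.1, 0.2, -0.3]
width: 0.0877
```

```bash
python3 -c "
from h import *
print(arm.get_state()['force'],plan([.4494,.0875,.182],-106.3))"
```

```text
[-0.14658674  0.2458633  -0.30360812] (array([-0.8,  2.8,  2.2]), np.float64(-0.4))
```

Call:
play_rows:
  targets:
    - [[-0.001, 0.0025, 0.0018, 0], [-0.001, 0.0025, 0.0018, 0]]

```text
t: 4.5
eef_pos: [0.449, 0.0875, 0.182]
ee_rot: [-3.141, 0.001, -1.862]
force: [0.3, -0.6, -0.1]
width: 0.0877
```

Call:
play_rows:
  targets:
    - [[0, 0, 0, 0], [0, 0, 0, 0], [0, 0, 0, 0], [0, 0, 0, 0], [0, 0, 0, 0]]
  grip: 255
  newtons: 12

```text
t: 5.12
eef_pos: [0.449, 0.0872, 0.1813]
ee_rot: [3.142, -0.0, -1.863]
force: [-0.4, 0.3, 0.0]
width: 0.0535
```

Call:
play_rows:
  targets:
    - [[0, 0, 0, 0], [0, 0, 0, 0]]

```text
t: 5.38
eef_pos: [0.449, 0.0873, 0.1813]
ee_rot: [3.142, -0.0, -1.863]
force: [-0.0, 0.2, 0.6]
width: 0.0536
```

Call:
play_rows:
  targets:
    - [[0, 0, -0.05, 0], [0, 0, -0.1, 0], [0, 0, -0.1, 0]]

```text
t: 5.75
eef_pos: [0.4501, 0.0879, 0.285]
ee_rot: [-3.137, 0.006, -1.862]
force: [0.2, -0.4, -0.6]
width: 0.0536
```

```bash
python3 -c "
from h import *
print(arm.get_state()['width'],plan([.6263,-.2434,.28],-90))"
```

```text
0.053568122852912424 (array([ 266.7, -263.9,    4.8]), np.float64(-16.7))
```

Call:
play_rows:
  targets:
    - [[0.267, -0.264, 0, -16.7], [0.267, -0.264, 0, -16.7], [0.267, -0.264, 0, -16.7], [0.267, -0.264, 0, -16.7], [0.267, -0.264, 0, -16.7]]

```text
t: 6.38
eef_pos: [0.5907, -0.1806, 0.2803]
ee_rot: [3.14, 0.0, -1.571]
force: [1.8, 0.9, -0.7]
width: 0.0538
```

```bash
cat >> h.py <<'E'
def wtray(c,side,fn=None):
    im,d,P=snap('wrist',fn); W=cloud(d,P)
    m=box(W,c[0]-.037,c[0]+.037,c[1]-.052,c[1]+.052)&(im.max(-1)<150)&(W[...,2]<.009)&(d>0)
    n,l,s,_=cv2.connectedComponentsWithStats(m.astype(np.uint8)); m=l==1+np.argmax(s[1:,4]); p=W[m]
    mod=cv2.imread('model.png',0); off=np.array([-1.7,-.4])
    if side=='R': mod=mod[:,::-1]; off=off*[1,-1]
    q,f=register(mod,raster(W,m,c))
    mt=box(W,c[0]-.085,c[0]+.085,c[1]-.08,c[1]+.08)&(W[...,2]>.009)&(W[...,2]<.02)&(d>0)
    return np.r_[np.array(c)*1000+q[:2]+off,q[2]].round(1),f,p.min(0).round(4),p.max(0).round(4),rectfit(W[mt])
E
python3 - <<'E'
from h import *
print(arm.get_state()['eef_pos'],arm.get_state()['ee_rot'],arm.get_state()['width'])
print(wtray((.6263,-.2434),'L','w3.png'))
print(plan([.6263,-.2434,.22],-90))
E
```

```text
[ 0.59068407 -0.1805573   0.28030435] [ 3.14035699e+00  2.24641719e-04 -1.57134571e+00] 0.05381323318529103
(array([ 626.8, -245.1,   -1. ]), np.float64(5.55), array([ 0.5996, -0.2868,  0.0015]), array([ 0.658 , -0.1993,  0.009 ]), (array([ 625.6, -244.8]), array([129.1, 112.5]), 0.2))
(array([ 57.4, -33.1,  60. ]), np.float64(-0.1))
```

View pics/w3.png

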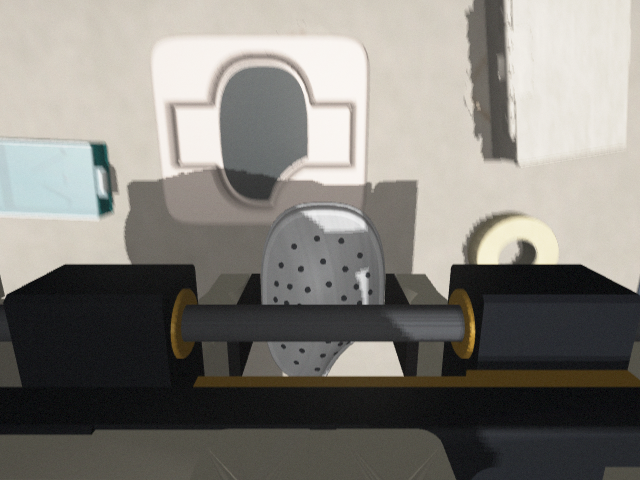

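```bash
cat >> h.py <<'E'
def held(ztop=.2):
    s=arm.get_state(); im,d,P=snap('wrist'); W=cloud(d,P); tip=s['eef_pos'][2]-.178
    m=(d>0)&(np.abs(W[...,2]-tip-.005)<.02)&(np.hypot(W[...,0]-s['eef_pos'][0],W[...,1]-s['eef_pos'][1])<.06); m[262:]=0
    n,l,st,_=cv2.connectedComponentsWithStats(m.astype(np.uint8)); m=l==1+np.argmax(st[1:,4])
    p=(W[m]-s['eef_pos'])*1000; return m.sum(),p.min(0).round(1),p.max(0).round(1)
E
python3 -c "
from h import *
print(held()); print(plan([.6262,-.245,.22],-90))"
```

```text
(np.int64(6004), array([ -27.6,  -41. , -182. ]), array([  24.8,  -15.2, -162.5]))
(array([ 61.5, -34.9,  59.4]), np.float64(-0.3))
```

Call:
play_rows:
  targets:
    - [[0.0615, -0.036, 0.03, 0], [0.0615, -0.036, 0.06, 0], [0.0615, -0.036, 0.06, 0], [0.0615, -0.036, 0.06, 0]]

```text
t: 6.98
eef_pos: [0.6261, -0.2397, 0.2215]
ee_rot: [3.141, -0.0, -1.571]
force: [-0.4, 0.3, 0.3]
width: 0.054
```

```bash
python3 -c "
from h import *
print(plan([.6275,-.245,.186],-90))"
```

```text
(array([ 5.3, -1.4, 35.5]), np.float64(0.0))
```

Call:
play_rows:
  targets:
    - [[0, 0, 0.015, 0], [0, 0, 0.015, 0], [0, 0, 0.015, 0]]

```text
t: 7.35
eef_pos: [0.6263, -0.2397, 0.2068]
ee_rot: [-3.141, -0.0, -1.571]
force: [0.6, -0.6, -0.6]
width: 0.0538
```

```bash
python3 -c "
from h import *
print(plan([.6275,-.245,.186],-90))"
```

```text
(array([ 5.3, -1.2, 20.8]), np.float64(0.0))
```

Call:
play_rows:
  targets:
    - [[0.0053, -0.0012, 0, 0], [0.0053, -0.0012, 0.01, 0], [0.0053, -0.0012, 0.017, 0], [0.0053, -0.0012, 0.0205, 0], [0.0053, -0.0012, 0.0205, 0]]

```text
t: 7.98
eef_pos: [0.6273, -0.2454, 0.1855]
ee_rot: [3.141, -0.0, -1.571]
force: [0.5, 0.6, -0.7]
width: 0.0539
```

Call:
play_rows:
  targets:
    - [[0, 0, 0, 0], [0, 0, 0, 0], [0, 0, 0, 0]]
  grip: 76

```text
t: 8.35
eef_pos: [0.6274, -0.2454, 0.1859]
ee_rot: [-3.141, -0.0, -1.571]
force: [0.4, 0.5, -0.6]
width: 0.0616
```

Call:
play_rows:
  targets:
    - [[0, 0, -0.03, 0], [0, 0, -0.09, 0], [-0.06, 0, -0.12, 0], [-0.12, 0, -0.12, 0], [-0.12, 0, -0.12, 0]]

```text
t: 8.98
eef_pos: [0.6276, -0.1218, 0.3071]
ee_rot: [-3.139, 0.001, -1.567]
force: [0.4, -1.2, 0.5]
width: 0.0616
```

```bash
python3 - <<'E'
from h import *
print(arm.get_state()['eef_pos'],arm.get_state()['width'])
im,d,P=snap('wrist','w4.png'); W=cloud(d,P)
m=box(W,.57,.69,-.31,-.18)&(W[...,2]>.018)&(W[...,2]<.05); p=W[m];print(m.sum(),rectfit(p),p[:,2].max(),p[:,:2].mean(0))
# right shield
print(plan([.4535,.03,.30],-90))
E
```

```text
[ 0.62757668 -0.12183746  0.30705413] 0.06159764029866977
4577 (array([ 626.2, -240.8]), array([40.6, 54.6]), 1.5) 0.027984541002492203 [ 0.62713632 -0.24428249]
(array([-153.7,  173.6,    6.4]), np.float64(0.2))
```

View pics/w4.png

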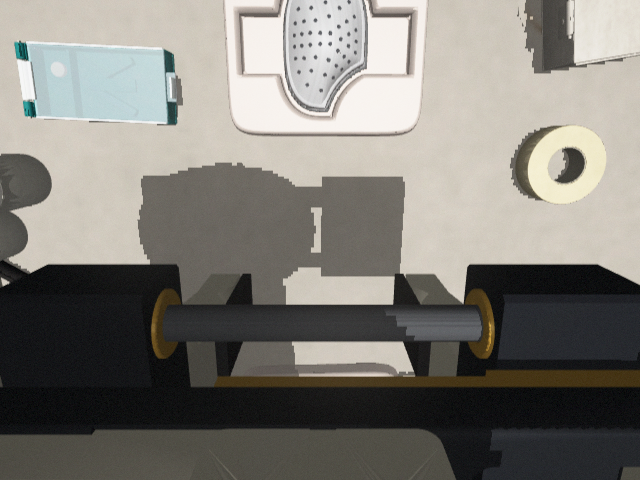

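Call:
play_rows:
  targets:
    - [[-0.154, 0.174, 0.006, 0], [-0.154, 0.174, 0.006, 0], [-0.154, 0.174, 0.006, 0], [-0.154, 0.174, 0.006, 0], [-0.154, 0.174, 0.006, 0]]
  grip: 0

```text
t: 9.65
eef_pos: [0.4517, 0.0291, 0.3001]
ee_rot: [-3.141, 0.0, -1.569]
force: [1.2, -0.1, -0.1]
width: 0.0873
```

```bash
python3 - <<'E'
from h import *
print(arm.get_state()['eef_pos'])
r=wshield((.4535,-.045),'R'); print(r)
x,y,a=r[0]; print(plan([x/1000+.0014,y/1000,.25],-90+a))
E
```

```text
[0.45172669 0.02912117 0.30009267]
(array([453.1, -45.7,   1.8]), np.float64(3.6), (array([452.9, -46.2]), array([51.4, 79.4]), 1.9))
(array([74.5, -1.3, 50.2]), np.float64(-1.7))
```

Call:
play_rows:
  targets:
    - [[0.0745, -0.001, 0.05, -1.8], [0.0745, -0.001, 0.05, -1.8], [0.0745, -0.001, 0.05, -1.8], [0.0745, -0.001, 0.095, -1.8], [0.0745, -0.001, 0.095, -1.8]]

```text
t: 10.32
eef_pos: [0.4539, -0.0465, 0.203]
ee_rot: [3.136, -0.001, -1.541]
force: [0.6, 0.5, 0.9]
width: 0.0875
```

```bash
python3 - <<'E'
from h import *
print(plan([.4537,-.0457,.1815],-88.2))
E
```

```text
(array([-0.9,  0.1, 21.5]), np.float64(-0.1))
```

Call:
play_rows:
  targets:
    - [[0, 0, 0.022, 0], [0, 0, 0.022, 0], [0, 0, 0.022, 0]]

```text
t: 10.7
eef_pos: [0.4552, -0.0457, 0.1841]
ee_rot: [-3.14, 0.0, -1.539]
force: [-0.4, -0.1, 0.1]
width: 0.0876
```

Call:
play_rows:
  targets:
    - [[0, 0, 0, 0], [0, 0, 0, 0], [0, 0, 0, 0], [0, 0, 0, 0], [0, 0, 0, 0]]
  grip: 255
  newtons: 12

```text
t: 11.32
eef_pos: [0.4545, -0.0458, 0.1829]
ee_rot: [3.142, -0.0, -1.54]
force: [-1.9, 1.0, 2.7]
width: 0.0534
```

Call:
play_rows:
  targets:
    - [[0, 0, 0, 0], [0, 0, -0.05, 0], [0, 0, -0.1, 0], [0, 0, -0.1, 0]]

```text
t: 11.82
eef_pos: [0.4558, -0.0455, 0.2864]
ee_rot: [-3.134, 0.002, -1.539]
force: [-1.6, 0.3, -1.6]
width: 0.0539
```

```bash
python3 - <<'E'
from h import *
print(plan([.60,.13,.28],-90), plan([.628,.0555,.28],-88.2))
E
```

```text
(array([-170.9, -149.7,    7.8]), np.float64(1.8)) (array([ -95.5, -175.3,    7.8]), np.float64(0.0))
```

Call:
play_rows:
  targets:
    - [[-0.172, -0.178, 0.008, 0], [-0.172, -0.178, 0.008, 0], [-0.172, -0.178, 0.008, 0], [-0.172, -0.178, 0.008, 0], [-0.172, -0.178, 0.008, 0]]

```text
t: 12.45
eef_pos: [0.6291, 0.1344, 0.2722]
ee_rot: [3.14, -0.001, -1.538]
force: [-1.4, -0.8, -0.3]
width: 0.0539
```

```bash
python3 - <<'E'
from h import *
print(arm.get_state()['eef_pos'],arm.get_state()['width'])
print(wtray((.628,.0555),'R','w5.png')); print(held())
print(plan([.628,.0555,.22],-88.2))
E
```

```text
[0.62905748 0.13440403 0.2722451 ] 0.053899110895350696
(array([627.1,  56.6,   0.9]), np.float64(7.08), array([0.5912, 0.0121, 0.0018]), array([0.657 , 0.1003, 0.009 ]), (array([627.6,  54.5]), array([129.4, 112.7]), 1.9))
(np.int64(4589), array([ -26.8,  -42. , -183. ]), array([  25.1,  -14.1, -163.2]))
(array([76.3,  0.9, 52.9]), np.float64(-0.0))
```

View pics/w5.png

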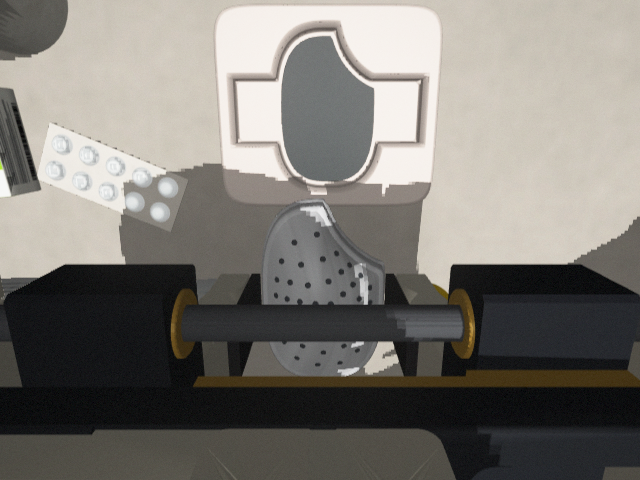

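Call:
play_rows:
  targets:
    - [[0.076, 0.0005, 0.01, 0], [0.076, 0.0005, 0.05, 0], [0.076, 0.0005, 0.05, 0], [0.076, 0.0005, 0.05, 0], [0.076, 0.0005, 0.05, 0]]

```text
t: 13.18
eef_pos: [0.6294, 0.0563, 0.2264]
ee_rot: [-3.139, 0.001, -1.539]
force: [-0.8, -0.1, -1.2]
width: 0.0537
```

```bash
python3 - <<'E'
from h import *
print(plan([.6285,.0555,.187],-88.2))
E
```

```text
(array([ 0.8,  1. , 39.4]), np.float64(0.0))
```

Call:
play_rows:
  targets:
    - [[0.0006, 0.0008, 0.015, 0], [0.0006, 0.0008, 0.025, 0], [0.0006, 0.0008, 0.033, 0], [0.0006, 0.0008, 0.039, 0], [0.0006, 0.0008, 0.039, 0]]

```text
t: 13.8
eef_pos: [0.6281, 0.055, 0.1855]
ee_rot: [3.141, -0.0, -1.54]
force: [-0.7, -0.6, -1.1]
width: 0.0537
```

Call:
play_rows:
  targets:
    - [[0, 0, 0, 0], [0, 0, 0, 0], [0, 0, 0, 0]]
  grip: 76

```text
t: 14.18
eef_pos: [0.6282, 0.055, 0.1858]
ee_rot: [-3.142, 0.0, -1.54]
force: [-0.1, 0.4, 0.2]
width: 0.0619
```

Call:
play_rows:
  targets:
    - [[0, 0, -0.03, 0], [0, 0, -0.09, 0], [-0.06, 0, -0.12, 0], [-0.1, 0, -0.12, 0], [-0.1, 0, -0.12, 0]]

```text
t: 14.8
eef_pos: [0.625, 0.1577, 0.3066]
ee_rot: [-3.14, 0.001, -1.537]
force: [0.9, -1.4, 0.2]
width: 0.0614
```

```bash
python3 - <<'E'
from h import *
print(arm.get_state()['eef_pos'],arm.get_state()['width'])
im,d,P=snap('wrist','w6.png'); W=cloud(d,P)
m=box(W,.57,.69,-.01,.12)&(W[...,2]>.018)&(W[...,2]<.05); p=W[m];print(m.sum(),rectfit(p),np.percentile(p[:,2],99),p[:,:2].mean(0))
print(plan([.46,-.20,.32],-90))
E
```

```text
[0.62495179 0.15767158 0.30661957] 0.06142272368441706
4597 (array([626.9,  55.6]), array([39.8, 61.5]), 0.9) 0.026847310489404082 [0.62799087 0.05637475]
(array([350.6, 176.5, -14.2]), np.float64(1.9))
```

View pics/w6.png

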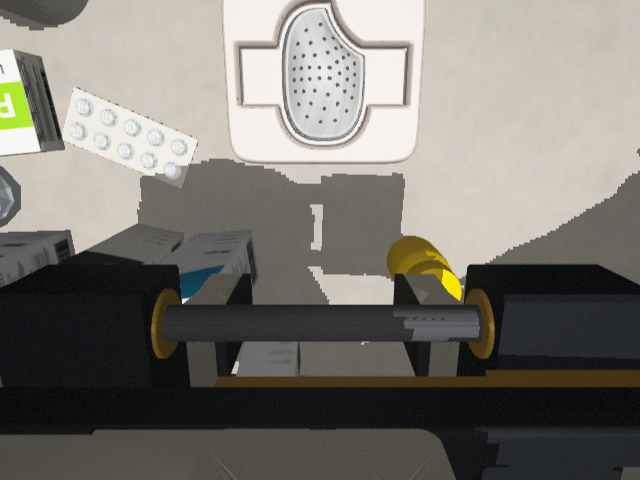

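Call:
play_rows:
  targets:
    - [[0.351, 0.176, -0.014, 2], [0.351, 0.176, -0.014, 2], [0.351, 0.176, -0.014, 2], [0.351, 0.176, -0.014, 2], [0.351, 0.176, -0.014, 2]]
  grip: 0

```text
t: 15.48
eef_pos: [0.4921, -0.1309, 0.3169]
ee_rot: [3.141, -0.0, -1.575]
force: [1.0, -1.0, 0.2]
width: 0.0873
```

```bash
python3 - <<'E'
from h import *
print(plan([.46,-.20,.32],-90))
E
```

```text
(array([69.3, 31.8, -3. ]), np.float64(-0.3))
```

Call:
play_rows:
  targets:
    - [[0.069, 0.032, -0.003, 0], [0.069, 0.032, -0.003, 0], [0.069, 0.032, -0.003, 0], [0.069, 0.032, -0.003, 0]]

```text
t: 15.98
eef_pos: [0.4618, -0.197, 0.3198]
ee_rot: [3.142, 0.0, -1.575]
force: [-0.0, 0.1, 0.4]
width: 0.0876
```

```bash
python3 - <<'E'
from h import *
print(arm.get_state()['eef_pos'])
im,d,P=snap('wrist','w7.png'); W=cloud(d,P)
for lo in (.025,.033):
    m=box(W,.39,.54,-.37,-.2)&(W[...,2]>lo)&(W[...,2]<.05)&(d>0); p=W[m];print(m.sum(),rectfit(p),np.percentile(p[:,2],[1,50,99]))
mt=box(W,.40,.52,-.2,-.12)&(W[...,2]>.01)&(W[...,2]<.03)&(d>0); print('tape',mt.sum(),rectfit(W[mt]))
# lid edges: fit lines in rotated frame
q=finder.find_in('wrist','swab_box_lip'); print([(np.round(r['xyz'],4),r['score']) for r in q])
E
```

```text
[ 0.46176344 -0.19699436  0.31982421]
17890 (array([ 456.8, -286.9]), array([ 70., 109.]), 9.3) [0.0301163  0.03571373 0.03770065]
17691 (array([ 459.3, -286.4]), array([ 64.9, 109. ]), 9.3) [0.03401359 0.0357237  0.03770311]
tape 3105 (array([ 461.8, -168.3]), array([53. , 52.6]), 80.4)
[(array([ 0.4577, -0.2889,  0.0337]), 0.76)]
```

View pics/w7.png

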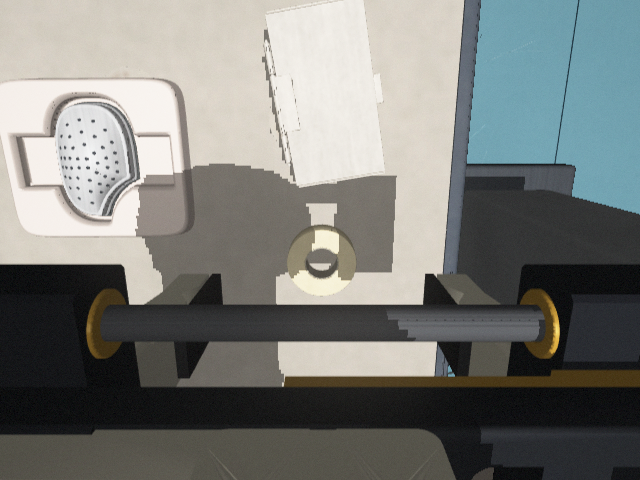

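```bash
python3 - <<'E'
from h import *
im,d,P=snap('wrist'); W=cloud(d,P)
t=np.radians(9.3); A=np.array([[np.cos(t),np.sin(t)],[-np.sin(t),np.cos(t)]])
m=box(W,.39,.54,-.37,-.2)&(W[...,2]>.012)&(W[...,2]<.05)&(d>0)
p=W[m]; l=(p[:,:2]-[.459,-.2864])@A.T*1000
for y in range(-50,55,6):
    s=np.abs(l[:,1]-y)<2; a=l[s]; z=p[s,2]; k=z>.0335
    print(y,'lid',a[k,0].min().round(1),a[k,0].max().round(1),'all',a[:,0].min().round(1),a[:,0].max().round(1), 'z of extreme +x',z[a[:,0].argmax()].round(3),'-x',z[a[:,0].argmin()].round(3))
E
```

```text
-50 lid -32.0 28.4 all -32.0 28.4 z of extreme +x 0.035 -x 0.035
-44 lid -32.1 28.2 all -32.1 28.2 z of extreme +x 0.036 -x 0.034
-38 lid -32.1 32.1 all -32.1 32.1 z of extreme +x 0.037 -x 0.034
-32 lid -31.9 32.5 all -31.9 32.5 z of extreme +x 0.036 -x 0.034
-26 lid -31.8 32.4 all -31.8 32.4 z of extreme +x 0.036 -x 0.036
-20 lid -32.0 32.5 all -32.0 32.5 z of extreme +x 0.036 -x 0.035
-14 lid -32.1 32.6 all -32.1 32.6 z of extreme +x 0.035 -x 0.035
-8 lid -32.0 32.5 all -37.3 32.5 z of extreme +x 0.036 -x 0.028
-2 lid -31.8 32.6 all -37.1 32.6 z of extreme +x 0.035 -x 0.029
4 lid -31.7 32.4 all -37.3 32.4 z of extreme +x 0.036 -x 0.029
10 lid -31.8 32.6 all -37.2 32.6 z of extreme +x 0.035 -x 0.028
16 lid -31.9 32.5 all -31.9 32.5 z of extreme +x 0.035 -x 0.035
22 lid -32.0 32.5 all -32.0 32.5 z of extreme +x 0.036 -x 0.035
28 lid -32.0 32.5 all -32.0 32.5 z of extreme +x 0.035 -x 0.035
34 lid -31.5 32.6 all -31.5 32.6 z of extreme +x 0.035 -x 0.037
40 lid -31.8 31.4 all -31.8 31.4 z of extreme +x 0.036 -x 0.036
46 lid -31.9 28.2 all -31.9 28.2 z of extreme +x 0.035 -x 0.035
52 lid -32.0 28.2 all -32.0 28.2 z of extreme +x 0.035 -x 0.035
```

```bash
python3 - <<'E'
from h import *
print(plan([.4566,-.2647,.25],-80.7))
E
```

```text
(array([68.3,  5.2, 69.8]), np.float64(-9.4))
```

Call:
play_rows:
  targets:
    - [[0.068, 0.005, 0.04, -9.4], [0.068, 0.005, 0.07, -9.4], [0.068, 0.005, 0.07, -9.4], [0.068, 0.005, 0.07, -9.4]]

```text
t: 16.62
eef_pos: [0.457, -0.2647, 0.2507]
ee_rot: [-3.141, -0.0, -1.41]
force: [0.3, -0.1, 0.5]
width: 0.0871
```

```bash
python3 - <<'E'
from h import *
print(plan([.4566,-.2647,.186],-80.7))
E
```

```text
(array([-0.1,  0.4, 64.7]), np.float64(-0.1))
```

Call:
play_rows:
  targets:
    - [[0, 0, 0.04, 0], [0, 0, 0.064, 0], [0, 0, 0.064, 0], [0, 0, 0.064, 0]]

```text
t: 17.12
eef_pos: [0.4573, -0.265, 0.1877]
ee_rot: [-3.139, -0.001, -1.409]
force: [0.5, -0.2, 0.6]
width: 0.0877
```

Call:
play_rows:
  targets:
    - [[0, 0, 0, 0], [0, 0, 0, 0], [0, 0, 0, 0], [0, 0, 0, 0], [0, 0, 0, 0]]
  grip: 255
  newtons: 30

```text
t: 17.75
eef_pos: [0.4561, -0.2653, 0.1863]
ee_rot: [3.142, -0.0, -1.411]
force: [-1.3, 0.7, 6.2]
width: 0.0608
```

Call:
play_rows:
  targets:
    - [[0, 0, 0, 0], [0, 0, -0.03, 0], [0, 0, -0.08, 0], [0, 0, -0.08, 0]]

```text
t: 18.25
eef_pos: [0.4576, -0.2656, 0.2694]
ee_rot: [-3.135, -0.003, -1.41]
force: [0.7, -0.3, -2.5]
width: 0.0609
```

```bash
python3 - <<'E'
from h import *
print(arm.get_state()['width'],plan([.6278,-.0948,.27],-90))
E
```

```text
0.06086979627311135 (array([-141.4, -195.4,    0.3]), np.float64(9.2))
```

```bash
python3 - <<'E'
from h import *
print(held(),plan([.6278,-.0733,.27],-89.5))
E
```

```text
(np.int64(229), array([ -31.6,  -36.2, -158.8]), array([ -26.6,  -27.8, -154.9])) (array([-162.3, -199.6,   -2.1]), np.float64(8.7))
```

Call:
play_rows:
  targets:
    - [[-0.162, -0.2, -0.002, 8.7], [-0.162, -0.2, -0.002, 8.7], [-0.162, -0.2, -0.002, 8.7], [-0.162, -0.2, -0.002, 8.7], [-0.162, -0.2, -0.002, 8.7]]

```text
t: 18.92
eef_pos: [0.6298, -0.0704, 0.2656]
ee_rot: [3.14, -0.0, -1.559]
force: [-1.4, 0.4, -2.2]
width: 0.0608
```

```bash
python3 - <<'E'
from h import *
print(arm.get_state()['width'],plan([.6278,-.0733,.1866],-89.5))
E
```

```text
0.06076282757051539 (array([ 2.9,  1.8, 79. ]), np.float64(0.2))
```

Call:
play_rows:
  targets:
    - [[0.0025, 0.0015, 0.03, 0], [0.0025, 0.0015, 0.06, 0], [0.0025, 0.0015, 0.06, 0], [0.0025, 0.0015, 0.06, 0]]

```text
t: 19.42
eef_pos: [0.6264, -0.0763, 0.2082]
ee_rot: [3.141, -0.0, -1.563]
force: [-0.5, -0.9, -1.5]
width: 0.0609
```

```bash
python3 - <<'E'
from h import *
print(arm.get_state()['force'],plan([.6278,-.0733,.1866],-89.5))
E
```

```text
[-0.46359799 -0.85032962 -1.45482385] (array([-3. , -1.4, 21.6]), np.float64(-0.0))
```

Call:
play_rows:
  targets:
    - [[-0.0028, -0.0013, 0, 0], [-0.0028, -0.0013, 0.008, 0], [-0.0028, -0.0013, 0.014, 0], [-0.0028, -0.0013, 0.019, 0], [-0.0028, -0.0013, 0.019, 0]]

```text
t: 20.05
eef_pos: [0.6274, -0.0732, 0.1883]
ee_rot: [3.14, -0.0, -1.563]
force: [-0.2, -0.1, -1.1]
width: 0.0609
```

```bash
python3 - <<'E'
from h import *
print(arm.get_state()['force'],plan([.6278,-.0733,.1863],-89.5))
E
```

```text
[-0.15261292 -0.05938338 -1.14485081] (array([ 0.1, -0.4,  2. ]), np.float64(-0.0))
```

Call:
play_rows:
  targets:
    - [[0, 0, 0.001, 0], [0, 0, 0.0018, 0], [0, 0, 0.0018, 0]]

```text
t: 20.42
eef_pos: [0.6276, -0.0732, 0.1872]
ee_rot: [-3.141, 0.0, -1.563]
force: [0.2, -0.3, -2.3]
width: 0.061
```

Call:
play_rows:
  targets:
    - [[0, 0, 0, 0], [0, 0, 0, 0], [0, 0, 0, 0]]
  grip: 0

```text
t: 20.8
eef_pos: [0.6277, -0.0731, 0.1874]
ee_rot: [-3.141, 0.0, -1.562]
force: [0.3, -0.1, -1.5]
width: 0.084
```

Call:
play_rows:
  targets:
    - [[0, 0, -0.03, 0], [0, 0, -0.09, 0], [-0.06, 0, -0.14, 0], [-0.09, 0, -0.17, 0], [-0.09, 0, -0.17, 0]]

```text
t: 21.42
eef_pos: [0.6277, 0.0194, 0.3615]
ee_rot: [-3.134, 0.002, -1.559]
force: [-0.0, -0.5, -1.4]
width: 0.0877
```

Call:
play_rows:
  targets:
    - [[0, 0, 0, 0]]

```text
t: 21.55
eef_pos: [0.6265, 0.017, 0.3571]
ee_rot: [3.141, 0.0, -1.562]
force: [0.2, -0.2, -0.4]
width: 0.0879
```

```bash
cat >> h.py <<'E'
def lid(W,d,c,yaw):
    "lid edges in the box frame at yaw (mm), from strips off the middle"
    t=np.radians(yaw); A=np.array([[np.cos(t),np.sin(t)],[-np.sin(t),np.cos(t)]])
    m=box(W,c[0]-.06,c[0]+.06,c[1]-.08,c[1]+.08)&(W[...,2]>.033)&(W[...,2]<.045)&(d>0); l=(W[m][:,:2]-c)@A.T*1000
    for y in (-46,-30,-15,0,15,30,46):
        a=l[np.abs(l[:,1]-y)<2,0]; 
        if len(a): print(y,a.min().round(1),a.max().round(1),end=' | ')
    print('y',l[:,1].min().round(1),l[:,1].max().round(1),rectfit(W[m]))
E
python3 - <<'E'
from h import *
print(arm.get_state()['eef_pos'])
for n in ('wrist','top'):
    im,d,P=snap(n,n+'8.png'); W=cloud(d,P); lid(W,d,np.array([.6278,-.0948]),0.5)
    for c in ((.627,-.245),(.6285,.0555)):
        mt=box(W,c[0]-.085,c[0]+.085,c[1]-.075,c[1]+.075)&(W[...,2]>.009)&(W[...,2]<.02)&(d>0); print('tray',rectfit(W[mt]))
    if n=='top': cv2.imwrite('pics/c8.png',cv2.resize(im[190:340,180:460],None,fx=2.85,fy=2.85)[:,:,::-1])
E
```

```text
[0.62651893 0.01704378 0.35708157]
-46 7.4 7.4 | -30 -31.0 32.5 | -15 -31.4 33.0 | 0 -31.1 33.4 | 15 -30.7 33.2 | 30 -30.4 33.7 | 46 -30.8 29.0 | y -44.1 54.5 (array([628.9, -89.6]), array([64.7, 98.5]), 0.1)
tray (array([0., 0.]), array([0., 0.]), 0.0)
tray (array([627.8,  48.8]), array([129.2, 103.4]), 1.5)
-46 -27.3 29.9 | -30 -27.1 34.2 | -15 -27.1 34.4 | 0 -26.8 34.5 | 15 -26.9 34.3 | 30 -26.5 34.8 | 46 -26.6 32.3 | y -53.0 55.9 (array([631.6, -93.4]), array([108.7,  61.8]), 90.0)
tray (array([ 627.7, -241.9]), array([114.2, 128. ]), 89.9)
tray (array([595.4,  60.6]), array([59.5, 98.9]), 0.3)
```

View pics/wrist8.png

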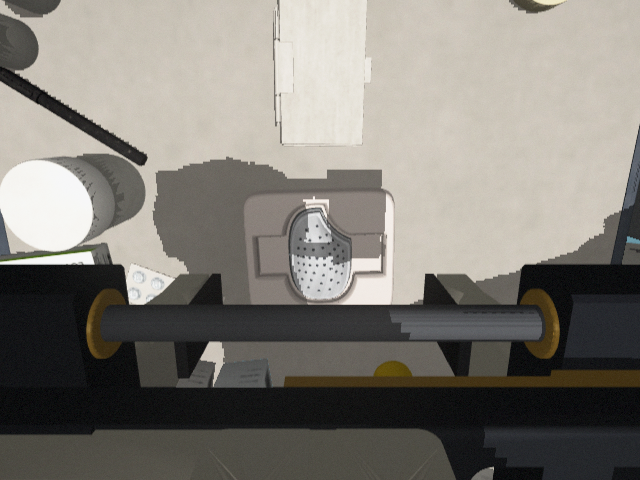

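```bash
python3 - <<'E'
from h import *
print(plan([.463,-.09,.28],-90))
E
```

```text
(array([104.9, 164.1,  76.4]), np.float64(0.4))
```

Call:
play_rows:
  targets:
    - [[0.105, 0.164, 0.076, 0], [0.105, 0.164, 0.076, 0], [0.105, 0.164, 0.076, 0], [0.105, 0.164, 0.076, 0], [0.105, 0.164, 0.076, 0]]

```text
t: 22.28
eef_pos: [0.462, -0.091, 0.2801]
ee_rot: [3.139, -0.0, -1.565]
force: [-0.2, -0.4, 0.0]
width: 0.0875
```

```bash
python3 - <<'E'
from h import *
print(arm.get_state()['eef_pos'])
im,d,P=snap('wrist'); W=cloud(d,P)
m=box(W,.41,.52,-.22,-.12)&(W[...,2]>.012)&(W[...,2]<.03)&(d>0); r=rectfit(W[m]); print(m.sum(),r)
print(plan([r[0][0]/1000+.001,r[0][1]/1000,.1815],-89.6))
E
```

```text
[ 0.46198336 -0.09099009  0.28009531]
5230 (array([ 461.7, -168.1]), array([52.3, 52.6]), 44.7)
(array([77.7,  1.2, 99.3]), np.float64(-0.0))
```

Call:
play_rows:
  targets:
    - [[0.077, 0.001, 0.03, 0], [0.077, 0.001, 0.06, 0], [0.077, 0.001, 0.06, 0], [0.077, 0.001, 0.097, 0], [0.077, 0.001, 0.097, 0]]

```text
t: 22.95
eef_pos: [0.4635, -0.166, 0.1833]
ee_rot: [3.138, -0.0, -1.562]
force: [-0.4, 0.3, 0.5]
width: 0.0874
```

Call:
play_rows:
  targets:
    - [[0, 0, 0, 0], [0, 0, 0, 0]]

```text
t: 23.2
eef_pos: [0.4643, -0.1662, 0.1857]
ee_rot: [-3.139, -0.0, -1.562]
force: [0.3, -0.0, 0.8]
width: 0.0878
```

```bash
python3 - <<'E'
from h import *
print(plan([.4627,-.1681,.1815],-89.6))
E
```

```text
(array([1.9, 1.6, 4.2]), np.float64(0.1))
```

Call:
play_rows:
  targets:
    - [[0.0019, 0.0016, 0.0035, 0], [0.0019, 0.0016, 0.0035, 0]]

```text
t: 23.45
eef_pos: [0.4616, -0.1685, 0.1809]
ee_rot: [-3.141, 0.0, -1.563]
force: [0.1, -0.7, -0.8]
width: 0.0876
```

Call:
play_rows:
  targets:
    - [[0, 0, 0, 0], [0, 0, 0, 0], [0, 0, 0, 0], [0, 0, 0, 0], [0, 0, 0, 0]]
  grip: 255
  newtons: 12

```text
t: 24.08
eef_pos: [0.4618, -0.1684, 0.1806]
ee_rot: [3.142, -0.0, -1.563]
force: [-0.5, -0.8, 0.0]
width: 0.052
```

Call:
play_rows:
  targets:
    - [[0, 0, 0, 0], [0, 0, -0.05, 0], [0, 0, -0.1, 0], [0, 0, -0.1, 0], [0, 0, -0.1, 0]]

```text
t: 24.7
eef_pos: [0.4614, -0.1684, 0.2806]
ee_rot: [-3.141, 0.0, -1.563]
force: [0.0, -0.3, -0.3]
width: 0.0521
```

```bash
python3 - <<'E'
from h import *
print(held(),plan([.6278,-.0948,.28],-89.6))
E
```

```text
(np.int64(1885), array([ -22.5,  -26.6, -181.3]), array([  20.8,  -14.6, -161.1])) (array([ -72.3, -167.1,   -0.2]), np.float64(0.1))
```

Call:
play_rows:
  targets:
    - [[-0.072, -0.1665, 0, 0], [-0.072, -0.1665, 0, 0], [-0.072, -0.1665, 0, 0], [-0.072, -0.1665, 0.02, 0], [-0.072, -0.1665, 0.04, 0]]

```text
t: 25.38
eef_pos: [0.6277, -0.0946, 0.2377]
ee_rot: [3.138, -0.0, -1.562]
force: [0.7, 0.4, -0.6]
width: 0.0517
```

Call:
play_rows:
  targets:
    - [[0, 0, 0, 0], [0, 0, 0, 0]]

```text
t: 25.62
eef_pos: [0.6278, -0.0952, 0.2404]
ee_rot: [3.141, -0.0, -1.562]
force: [0.1, -0.7, 0.8]
width: 0.0516
```

```bash
python3 - <<'E'
from h import *
print(plan([.6278,-.0948,.2173],-89.6))
E
```

```text
(array([-0.4, -0. , 23.1]), np.float64(0.1))
```

Call:
play_rows:
  targets:
    - [[-0.0004, 0, 0.012, 0], [-0.0004, 0, 0.019, 0], [-0.0004, 0, 0.023, 0], [-0.0004, 0, 0.023, 0], [-0.0004, 0, 0.023, 0]]

```text
t: 26.25
eef_pos: [0.6278, -0.0947, 0.2178]
ee_rot: [-3.141, 0.0, -1.562]
force: [0.4, 0.4, -0.1]
width: 0.0523
```

Call:
play_rows:
  targets:
    - [[0, 0, 0, 0], [0, 0, 0, 0], [0, 0, 0, 0]]
  grip: 20

```text
t: 26.62
eef_pos: [0.6277, -0.0947, 0.2178]
ee_rot: [-3.141, 0.0, -1.563]
force: [0.5, -0.7, 0.1]
width: 0.0764
```

Call:
play_rows:
  targets:
    - [[0, 0, -0.03, 0], [0, 0, -0.08, 0], [-0.06, 0, -0.1, 0], [-0.09, 0, -0.1, 0], [-0.09, 0, -0.1, 0]]

```text
t: 27.25
eef_pos: [0.6269, -0.0027, 0.3182]
ee_rot: [-3.141, 0.001, -1.56]
force: [-0.6, -0.6, 0.5]
width: 0.0809
```

```bash
python3 - <<'E'
from h import *
print(arm.get_state()['eef_pos'])
im,d,P=snap('wrist'); W=cloud(d,P); c=(.6278,-.0948)
m=box(W,c[0]-.06,c[0]+.06,c[1]-.06,c[1]+.06)&(W[...,2]>.044)&(W[...,2]<.07)&(d>0); print('tape',m.sum(),rectfit(W[m]),np.percentile(W[m][:,2],[5,50,95]))
lid(W,d,np.array(c),.5)
im,d,P=snap('top'); W=cloud(d,P)
m=box(W,.44,.49,.17,.24)&(W[...,2]>.055)&(W[...,2]<.08); print('bottle',rectfit(W[m]))
m=box(W,c[0]-.06,c[0]+.06,c[1]-.06,c[1]+.06)&(W[...,2]>.046)&(W[...,2]<.07)&(d>0); print('tape',m.sum(),rectfit(W[m]))
print(plan([.462,.285,.33],-90))
E
```

```text
[ 0.62693375 -0.00274059  0.31821475]
tape 5477 (array([626.6, -94.5]), array([52.6, 52.4]), 0.6) [0.05270762 0.05405891 0.05523513]
-46 -31.6 28.2 | -30 -31.5 33.0 | -15 -31.4 32.8 | 0 -31.4 33.4 | 15 -31.1 33.2 | 30 -31.0 33.7 | 46 -30.9 29.6 | y -52.7 54.6 (array([628.8, -94. ]), array([107.4,  64.8]), 89.9)
bottle (array([465.1, 205.4]), array([32.6, 31.8]), 89.1)
tape 364 (array([629.8, -93.3]), array([51.3, 51.6]), 89.5)
(array([-291. ,  162.2,  -12.4]), np.float64(0.5))
```

Call:
play_rows:
  targets:
    - [[-0.209, 0.162, 0, 0], [-0.209, 0.162, 0, 0], [-0.209, 0.162, 0, 0], [-0.209, 0.162, 0, 0], [-0.209, 0.162, 0, 0]]
  grip: 60

```text
t: 27.98
eef_pos: [0.4617, 0.2042, 0.3178]
ee_rot: [-3.142, 0.0, -1.56]
force: [0.7, -0.3, 0.5]
width: 0.0671
```

Call:
play_rows:
  targets:
    - [[0, 0, 0, 0], [0, 0, 0, 0]]

```text
t: 28.22
eef_pos: [0.4639, 0.2021, 0.3175]
ee_rot: [3.141, -0.0, -1.564]
force: [1.0, -0.5, -0.8]
width: 0.0671
```

```bash
python3 - <<'E'
from h import *
print(plan([.4645,.206,.27],-90))
im,d,P=snap('scene'); W=cloud(d,P)
for q in finder.find_in('scene','bottle_mid'): print(np.round(q['xyz'],4),round(q['score'],2))
m=box(W,.43,.50,.17,.25)&(W[...,2]>.03)&(W[...,2]<.08)&(d>0); p=W[m]; print(p.min(0),p.max(0),im[m].mean(0))
E
```

```text
(array([-4. , -0.6, 47.5]), np.float64(0.4))
[0.5393 0.1839 0.029 ] 0.87
[0.4513 0.2129 0.0435] 0.6
[0.44122868 0.18850774 0.03000321] [0.47695501 0.22328346 0.07040971] [138.80920314 136.40291807 135.20650954]
```

Call:
play_rows:
  targets:
    - [[-0.003, 0.001, 0.02, 0], [-0.003, 0.001, 0.06, 0], [-0.003, 0.001, 0.09, 0], [-0.003, 0.001, 0.11, 0], [-0.003, 0.001, 0.11, 0]]

```text
t: 28.95
eef_pos: [0.4623, 0.2047, 0.2061]
ee_rot: [3.139, -0.003, -1.564]
force: [0.2, 0.5, 0.2]
width: 0.0669
```

Call:
play_rows:
  targets:
    - [[0, 0, 0.018, 0], [0, 0, 0.018, 0], [0, 0, 0.018, 0]]

```text
t: 29.32
eef_pos: [0.4627, 0.206, 0.1906]
ee_rot: [-3.141, 0.001, -1.563]
force: [0.1, 0.9, 0.0]
width: 0.0669
```

Call:
play_rows:
  targets:
    - [[0, 0, 0, 0], [0, 0, 0, 0], [0, 0, 0, 0], [0, 0, 0, 0], [0, 0, 0, 0]]
  grip: 255
  newtons: 15

```text
t: 29.95
eef_pos: [0.4622, 0.206, 0.1898]
ee_rot: [-3.141, 0.0, -1.562]
force: [-1.3, 0.2, 3.5]
width: 0.038
```

Call:
play_rows:
  targets:
    - [[0, 0, -0.04, 0], [0, 0, -0.1, 0], [0.06, -0.045, -0.12, 0], [0.11, -0.085, -0.12, 0], [0.16, -0.12, -0.12, 0]]

```text
t: 30.58
eef_pos: [0.5759, 0.0577, 0.3102]
ee_rot: [-3.14, 0.001, -1.561]
force: [0.5, 0.4, -0.9]
width: 0.0374
```

Call:
play_rows:
  targets:
    - [[0.04, -0.03, 0, 11], [0.08, -0.06, 0, 22], [0.12, -0.09, 0, 33], [0.13, -0.1, 0, 44], [0.13, -0.1, 0, 53]]

```text
t: 31.2
eef_pos: [0.6764, -0.0718, 0.3083]
ee_rot: [3.141, -0.001, -2.496]
force: [-0.3, 0.7, -0.4]
width: 0.0383
```

```bash
python3 - <<'E'
from h import *
print(arm.get_state()['width'],arm.get_state()['eef_pos'],plan([.687,-.0948,.25],180.5))
E
```

```text
0.03833542310526328 [ 0.67641606 -0.07181244  0.30826567] (array([  5.3, -24.8,  58.3]), np.float64(36.5))
```

Call:
play_rows:
  targets:
    - [[0.005, -0.025, 0.02, 11], [0.005, -0.025, 0.04, 22], [0.005, -0.025, 0.058, 33], [0.005, -0.025, 0.058, 36.5], [0.005, -0.025, 0.058, 36.5]]

```text
t: 31.82
eef_pos: [0.6871, -0.0932, 0.2508]
ee_rot: [-3.141, -0.001, -3.124]
force: [0.3, 0.8, -1.4]
width: 0.038
```

Call:
play_rows:
  targets:
    - [[0, 0, 0, 0], [0, 0, 0, 0]]

```text
t: 32.08
eef_pos: [0.6872, -0.0931, 0.2518]
ee_rot: [3.142, 0.0, -3.124]
force: [0.5, 0.4, -0.1]
width: 0.0379
```

```bash
python3 - <<'E'
from h import *
print(arm.get_state()['width'],plan([.687,-.0948,.1905],180.5))
im,d,P=snap('wrist','w9.png'); W=cloud(d,P)
E
```

```text
0.03790381856946348 (array([ 0.3, -1.7, 61.3]), np.float64(0.5))
```

View pics/w9.png

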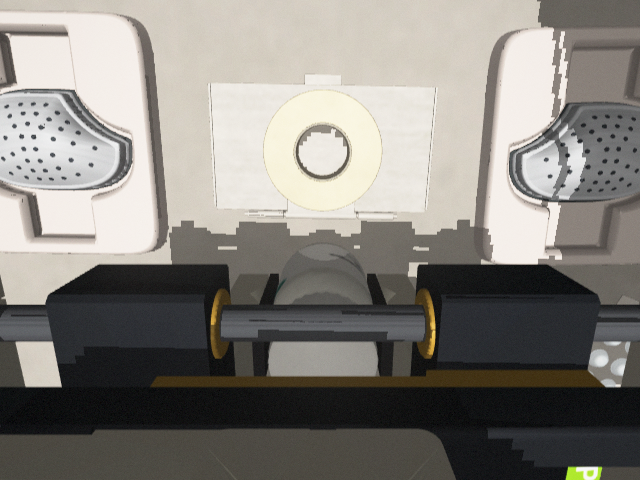

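Call:
play_rows:
  targets:
    - [[0, -0.0017, 0.025, 0], [0, -0.0017, 0.045, 0], [0, -0.0017, 0.055, 0], [0, -0.0017, 0.059, 0], [0, -0.0017, 0.059, 0]]

```text
t: 32.75
eef_pos: [0.6874, -0.0949, 0.1926]
ee_rot: [-3.141, 0.0, -3.124]
force: [0.0, 0.4, -1.5]
width: 0.0378
```

Call:
play_rows:
  targets:
    - [[0, 0, 0.001, 0], [0, 0, 0.0015, 0], [0, 0, 0.0015, 0]]

```text
t: 33.12
eef_pos: [0.6872, -0.0949, 0.1913]
ee_rot: [3.142, 0.001, -3.125]
force: [0.1, -0.1, -0.1]
width: 0.0376
```

Call:
play_rows:
  targets:
    - [[0, 0, 0.0012, 0], [0, 0, 0.0012, 0]]

```text
t: 33.38
eef_pos: [0.6873, -0.0949, 0.1899]
ee_rot: [-3.142, 0.0, -3.124]
force: [0.6, -0.2, 0.5]
width: 0.0374
```

Call:
play_rows:
  targets:
    - [[0, 0, 0, 0], [0, 0, 0, 0], [0, 0, 0, 0]]
  grip: 75

```text
t: 33.75
eef_pos: [0.6872, -0.0949, 0.1898]
ee_rot: [-3.142, -0.0, -3.125]
force: [0.5, -0.8, 0.8]
width: 0.06
```

Call:
play_rows:
  targets:
    - [[0, 0, -0.03, 0], [0, 0, -0.09, 0], [0, 0, -0.15, 0], [-0.02, 0, -0.2, 0], [-0.02, 0, -0.2, 0]]

```text
t: 34.38
eef_pos: [0.7087, -0.0947, 0.3954]
ee_rot: [-3.141, 0.009, -3.124]
force: [0.7, 0.4, -0.6]
width: 0.0617
```

Call:
play_rows:
  targets:
    - [[0.06, -0.06, 0, 0], [0.12, -0.12, 0, 0], [0.16, -0.18, 0, 0], [0.16, -0.24, 0, 0], [0.16, -0.3, 0, 0]]

```text
t: 35.0
eef_pos: [0.5556, -0.3574, 0.3899]
ee_rot: [3.141, 0.0, -3.124]
force: [1.7, -0.3, 0.4]
width: 0.0616
```

```bash
python3 - <<'E'
from h import *
print(arm.get_state()['eef_pos'])
im,d,P=snap('top'); W=cloud(d,P)
cv2.imwrite('pics/c10.png',cv2.resize(im[120:340,180:460],None,fx=2.7,fy=2.7,interpolation=cv2.INTER_CUBIC)[:,:,::-1])
c=(.6278,-.0948); lid(W,d,np.array(c),.5)
m=box(W,c[0]-.05,c[0]+.032,c[1]-.06,c[1]+.06)&(W[...,2]>.046)&(W[...,2]<.062)&(d>0); print('tape',m.sum(),rectfit(W[m]))
m=box(W,.66,.74,-.14,-.05)&(W[...,2]>.058)&(W[...,2]<.08)&(d>0); print('bottle cap',m.sum(),rectfit(W[m]),np.median(W[m][:,2]))
for n,y in (('L',-.243),('R',.0555)):
    m=box(W,.57,.69,y-.05,y+.05)&(W[...,2]>.019)&(W[...,2]<.05)&(d>0); print(n,rectfit(W[m]),np.percentile(W[m][:,2],95))
    mt=box(W,.55,.71,y-.075,y+.075)&(W[...,2]>.009)&(d>0); print(rectfit(W[mt]))
E
```

```text
[ 0.55564858 -0.35744282  0.38986909]
-46 -27.3 29.8 | -30 -27.2 34.4 | -15 -27.0 56.5 | 0 -31.1 40.4 | 15 -27.0 51.6 | 30 -26.4 34.5 | 46 -26.5 32.8 | y -53.2 56.0 (array([640.2, -93.5]), array([108.8,  91.8]), 89.5)
tape 363 (array([629.8, -93.4]), array([51.6, 51.3]), 0.3)
bottle cap 184 (array([686.5, -93.9]), array([32.6, 31.1]), 0.1) 0.0678338024448607Traceback (most recent call last):
  File "<stdin>", line 9, in <module>
    return _quantile_unchecked(
        a, q, axis, out, overwrite_input, method, keepdims, weights)
    return _ureduce(a,
                    func=_quantile_ureduce_func,
    ...<5 lines>...
                    overwrite_input=overwrite_input,
                    method=method)
    r = func(a, **kwargs)
    result = _quantile(arr,
                       quantiles=q,
    ...<2 lines>...
                       out=out,
                       weights=wgt)
    slices_having_nans = np.isnan(arr[-1, ...])
                                  ~~~^^^^^^^^^
IndexError: index -1 is out of bounds for axis 0 with size 0
```

View pics/c10.png

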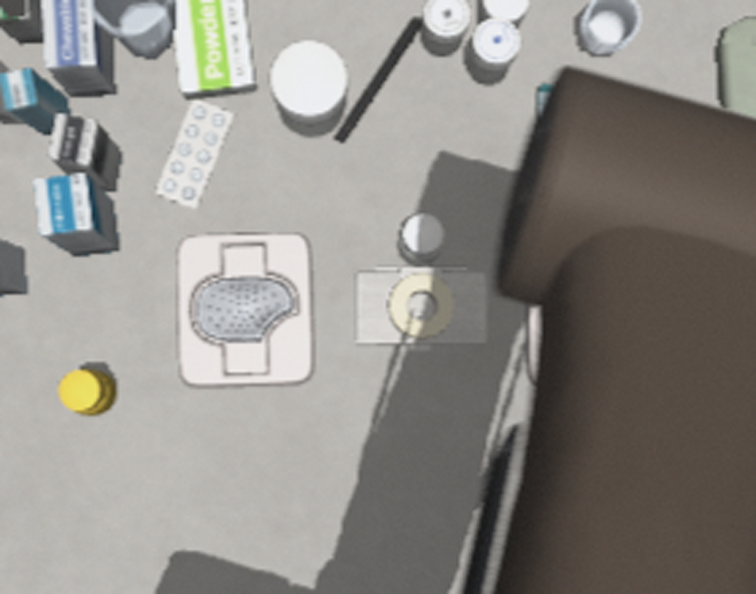

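```bash
python3 -c "
from h import *
print(job_done(), arm.get_state()['t'])"
```

```text
the job is handed in; nothing more can be done
the job is handed in; nothing more can be done
```

The bench is laid out as asked and the job is handed in, after about 35 s of robot time. The hand-in gave no verdict.

- **Shields:** The right shield sits in the tray on the robot's left and the left shield in the tray on its right, matching the hollows. Each was seen seated just after release, with the dome top about 27 mm up. The right one was seen seated again at the end.
- **Swab box:** Stands between the trays with its lip towards the robot. It was about 1 mm from midway and in line, and about 0.5° from square. The two trays themselves differ by about 1.8° in yaw.
- **Tape roll:** Lies flat on the lid, within about 1–2 mm of its middle.
- **Bottle:** The white bottle, not the yellow one, stands upright a few millimetres behind the hinge strip, in line with the box's middle.
- **Left untouched:** No move went near the jar or the cutter.

**Checks that failed or disagreed:**
- My last top-camera check stopped with an error because the arm hid the left tray. The left shield was therefore not measured again at the very end, and the cutter was hidden too.
- The top and wrist cameras disagreed by up to about 2–3 mm in x, which is about their calibration error.
- The cameras showed a hinge strip about 4 mm proud of the box, but the grip width read 61 mm, the bare lid. I left room for the strip when placing the bottle.

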